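# Pull the push-on knob off the hotplate

## Task

One of the hotplate's two black knobs is only pushed on and has to come off for cleaning; the other is screwed fast, and only a pull will tell you which. Hook the orange-handled puller under a knob's flange and pull gently straight up, never harder than about 25 N: if it does not pop off, leave it seated and try the other. Carry the freed knob on the puller to the chopping board and stand it there upright without dropping it, then stand the puller back on the table, without touching the knobs with the gripper's fingers or disturbing the dark-lidded jar, spice jar and garlic.

Things in the scene. Friction and masses are not known exactly. Their poses are not given: they have to be found in the camera images.
- hotplate: white hotplate, 230 (x) x 240 (y) x 60 mm, fixed. Origin: centre of underside, z up, x away from the robot. Flat deck at z = 60 mm; dark heating plate, 132 mm diameter, 13 mm high, on the deck at x = +35 mm. Knobs stand on the deck at x = -75, y = +65 and -65 mm, 40 mm from its front edge; the way in under their flanges is along +x, from the front
- knob_a: black control knob, 34 mm tall, 60 g: waist 25 mm diameter from 0 to 11 mm above its underside, flange 46 mm diameter from 11 to 16 mm (hook under its flat underside, 11 mm above the deck), then a grip 35 mm diameter up to 34 mm, white pointer on top. Origin: centre of underside, z up. Looks the same as the other knob; which one is pushed on varies. Starts on the hotplate's +y side
- knob_b: black control knob, 34 mm tall, 60 g: waist 25 mm diameter from 0 to 11 mm above its underside, flange 46 mm diameter from 11 to 16 mm (hook under its flat underside, 11 mm above the deck), then a grip 35 mm diameter up to 34 mm, white pointer on top. Origin: centre of underside, z up. Looks the same as the other knob; which one is pushed on varies. Starts on the hotplate's -y side
- knob_a_place (a point): fixed point on the deck under the start of knob_a, hotplate (-75, +65, 60) mm. If this is the pushed-on knob, it lets go with a pop at an upward pull of roughly 6 to 14 N within 4 mm of lift and is free of its hidden shaft 11 mm up; if screwed, it rises no more than 1.5 mm at any pull
- knob_b_place (a point): fixed point on the deck under the start of knob_b, hotplate (-75, -65, 60) mm. If this is the pushed-on knob, it lets go with a pop at an upward pull of roughly 6 to 14 N within 4 mm of lift and is free of its hidden shaft 11 mm up; if screwed, it rises no more than 1.5 mm at any pull
- puller: C-shaped steel knob puller with an orange handle, 103 mm tall, about 160 g, standing loose on its flat foot. Origin: underside of the foot, where a hooked knob's axis lies, straight below the handle; z up, x along the prongs to their tips. A spine (x = -41 to -34 mm) rises behind the fork to an arm over it (z = 52 to 59 mm, x = -41 to +12 mm), which carries the handle
- puller_fork (a point): point at the underside of the prong tips, puller x = +28 mm. The foot is 4 mm thick: two prongs 10 mm wide with a 30 mm gap (y = -15 to +15 mm) from the crotch at x = -15 mm to the tips; the last 3 mm of each rises to 6 mm as a lip that keeps a hooked knob on. Behind the crotch: a plate 50 mm wide to x = -41 mm
- puller_grip (a point): centre of the handle, 84 mm above the puller's origin. Handle 18 mm (x) x 26 mm (y), z = 59 to 103 mm of the puller, gripped from above; gripped across its 18 mm (fingers closing along the puller's x) it resists tipping best
- board: brown wooden chopping board, flat-topped, 170 (x) x 280 (y) x 22 mm, fixed. Origin: centre of its underside, z up; the top is at z = 22 mm
- dark_lid_jar: glass jar with a dark lid, 65 mm in diameter, 86 mm tall, loose bystander. Origin: centre of its underside
- spice_jar: spice jar with a red cap, 44 mm in diameter, 105 mm tall, loose bystander. Origin: underside, middle of its extent
- garlic: head of garlic, 60 mm across, 59 mm tall, loose bystander lying on the far end of the board. Origin: underside, middle of its extent
Not all that is in view belongs to the job. What is shaped like the puller but purple or turquoise is not meant.

How it is judged (in metres and radians):
On the way:
1. the push-on knob has been lifted clear off its shaft, straight up, and hangs on the puller (((z of knob_a in the frame of hotplate above 0.075 m and horizontal distance between knob_a and knob_a_place below 0.03 m and contact force between knob_a and puller above 0.05 N) or (z of knob_b in the frame of hotplate above 0.075 m and horizontal distance between knob_b and knob_b_place below 0.03 m and contact force between knob_b and puller above 0.05 N))), for 0.1 s.
At the end, for the whole second after the job is handed in: One knob stands upright (within 0.2 rad), at rest and clear of the puller, on top of the board; the other is still seated (within 4 mm of the deck); the puller stands upright (within 0.15 rad), at rest, on the table itself (((z of knob_a in the frame of board between 0.018 and 0.026 m and x of knob_a in the frame of board between -0.085 and 0.085 m and y of knob_a in the frame of board between -0.14 and 0.14 m and angle between knob_a's own z axis and vertical below 0.2 rad and linear speed of knob_a below 0.02 m/s and contact force between knob_a and puller below 0.05 N and z of knob_b in the frame of hotplate between 0.055 and 0.064 m) or (z of knob_b in the frame of board between 0.018 and 0.026 m and x of knob_b in the frame of board between -0.085 and 0.085 m and y of knob_b in the frame of board between -0.14 and 0.14 m and angle between knob_b's own z axis and vertical below 0.2 rad and linear speed of knob_b below 0.02 m/s and contact force between knob_b and puller below 0.05 N and z of knob_a in the frame of hotplate between 0.055 and 0.064 m)) and angle between puller's own z axis and vertical below 0.15 rad and height (world z) of puller between -0.005 and 0.008 m and linear speed of puller below 0.02 m/s); the robot touches nothing.
It fails at once if the puller strains a knob with more than 40 N (contact force between puller and knob_a above 40 N or contact force between puller and knob_b above 40 N).
It fails at once if the fingers touch a knob (more than 2 N) (contact force between the fingers and knob_a above 2 N or contact force between the fingers and knob_b above 2 N).
It fails at once if a knob is dropped or thrown (faster than 1 m/s) (linear speed of any of knob_a, knob_b above 1 m/s).
It fails at once if the dark-lidded jar, the spice jar or the garlic is pushed away or knocked over (distance of any of dark_lid_jar, spice_jar, garlic from where it was at the start of the episode above 0.03 m or angle between any of dark_lid_jar, spice_jar, garlic's own z axis and vertical above 0.5 rad).
It also fails if it takes over 72 s, if anything falls off the work surface, if the arm or the gripper's body presses on something with over 40 N, if the wrist force passes 120 N, or if a joint passes its speed limit or range.

## Robot

A 6-joint arm with a two-finger parallel gripper is mounted at the origin on a cart in front of the work surface, level with it; the furniture and walls round the work are solid. World frame = base frame: x ahead of the robot, y to its left, z up, the work surface at z = 0. Lengths are in m, angles in degrees, forces in N, time in s.
With the tool pointing down it reaches from about 0.25 to 0.725 m from the base axis. Payload 9.7 kg.
Tool frame: the origin (TCP) lies midway between the tips of the shut fingers; the grasp point (between the pads) lies 19 mm behind it; z points along the fingers, y is the line along which they close (so a half turn about z gives the same grasp; the last joint's range is limited). The gripper opens to 85 mm and grips with 20 to 120 N. Pads are 22 mm wide; open, the fingers measure 114 mm over their backs; the gripper's body (76 mm by 85 mm) begins 54 mm behind the grasp point. The pads swing forward as they close: fully open they stand 13 mm farther back than shut.
Start: joints at [75.802, 4.979, 10.078, 95.1, 0, 90], TCP at [0.135, 0.533, 0.231] pointing down, gripper open.
Joint ranges: [-179.16, 179.16], [-48.56, 103.87], [-65.8, 70.77], [-126.05, 130.52], [-82.76, 87.17], [-180, 180]. Speed limits (degrees/s): [127.2, 127.2, 147.25, 180, 180, 180].

## Interface

Orientations are given as [roll, pitch, yaw] about the fixed x, y, z axes, in that order (R = Rz(yaw) Ry(pitch) Rx(roll)).
In Python, from workcell import * gives the robot as it stands.
- The arm moves only by the tool servo_tool, never from a script. Its argument "moves" is a list of rows, each a list of 4 numbers: the shift along the world's x, y, z in cm, then the turn about the world's z in rad. A call has 1 to 20 rows; each row is the pose to reach, as a shift and turn from the pose commanded when the call began; what a row does not reach only later rows make up. A row lasts 1/12 s, in which the tool goes at most 41.7 mm and 7.16 degrees, less where a joint would pass 70% of its speed; a pose out of reach is approached as far as the arm can. A call with a gripper value outside its range is refused whole. "claw" is the closure, from 0 (fully open) to 1 (shut), set as the call begins (left out, the last holds). The fingers move at their own pace and stop on an object; "force" is the grip in N (left out, the last holds). Time passes only in rows, so rows that repeat a pose let the fingers close. It gives the time, the measured TCP pose, the force, the opening and the grip force at its end, in the units of the state.
- get_obs(): the state, without advancing time (a new reading comes with each control period).
- camera(name): name is "side" or "top" or "wrist"; returns the picture (400x640x3 uint8, red, green, blue); there is no depth.
- get_calibration(name): a dict with "fx", "fy", "cx", "cy" (pixels), "rvec" (rotation vector, rad) and "tvec" (3), from world to camera coordinates, as OpenCV has them; the wrist camera has in their place "tool_from_camera" (4x4, takes a point from camera to tool coordinates, whose origin is the TCP and whose axes are the flange's). Camera axes: x right, y down, z forward; pixel columns grow to the right and rows downward; lengths in m; the calibration is good to about 2 mm. A picture is of the moment at which its call begins: read the wrist's pose just before it. get_calibration takes no time and is no camera call.
- job_done(): hands the job in; it is judged then, once.
The state is a dict: "time": time; "q": joint angles; "qd": joint speeds; "joint_efforts": joint torques, N m; "ee_pos": TCP position; "tcp_rot": TCP orientation; "wrist_force": force on the tool from outside, world axes, zero at the start; "torque": the same for the moment, N m; "opening": finger opening in m; "grasp_force": force on a finger pad.
Only numpy, scipy, OpenCV 4.12 (cv2) and the standard library are available. Lean on these libraries where they do the work, as an engineer would, in place of code of your own. Each camera call takes 0.05 s, during which the arm holds its last target. There are 200 camera calls.

## Working session

There is one attempt and no reset: what is moved stays moved. The work goes in short steps, Python scripts to look and compute and a tool call to move; the robot and the scene stay as the last step left them, time stands still between calls to the robot, and variables do not carry over. Pictures are saved under pics/ and viewed, at most 10 in all, crops included, and the job is handed in when it is done.

Besides the shell and the picture viewer there is one more tool, called after "Emit:" in YAML: its name, and indented under it one key for each argument. servo_tool: Moves the arm, as the interface text tells. Its arguments: {"type":"object","properties":{"moves":{"type":"array","items":{"type":"array","items":{"type":"number"}}},"claw":{"type":"number"},"force":{"type":"number"}},"required":["moves"]}

```bash
mkdir -p pics
cat > h.py <<'E'
from workcell import *
import numpy as np, cv2
def cal(n):
    c=get_calibration(n); K=np.array([[c['fx'],0,c['cx']],[0,c['fy'],c['cy']],[0,0,1.]])
    return K,cv2.Rodrigues(np.array(c['rvec'],float))[0],np.array(c['tvec'],float)
def ray(n,uv,z):
    K,R,t=cal(n); d=R.T@np.linalg.inv(K)@np.array([uv[0],uv[1],1.]); o=-R.T@t
    return o+d*(z-o[2])/d[2]
def proj(n,P):
    K,R,t=cal(n); return cv2.projectPoints(np.array(P,float).reshape(-1,3),cv2.Rodrigues(R)[0],t,K,None)[0][:,0]
def snap(n,f):
    im=camera(n); cv2.imwrite(f'pics/{f}.png',im[:,:,::-1]); return im
E
python3 - <<'E'
from h import *
o=get_obs(); print(o['time'],o['ee_pos'],o['tcp_rot'],o['opening'])
for n in('top','side'):
    snap(n,n+'0'); K,R,t=cal(n); print(n,K[0,0],-R.T@t)
E
```

```text
0.0 [0.13482797 0.53298293 0.23060514] [-1.79925821e+02 -1.91379558e-03  1.65802623e+02] 0.085045199057907
top 446.8739564947967 [ 0.28452863 -0.02877825  1.35399704]
side 449.2453397038332 [ 0.12306748 -0.8254412   0.82660437]
```

View pics/top0.png

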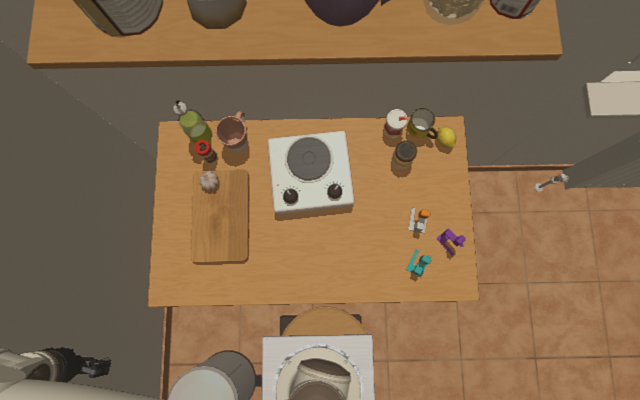

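View pics/side0.png

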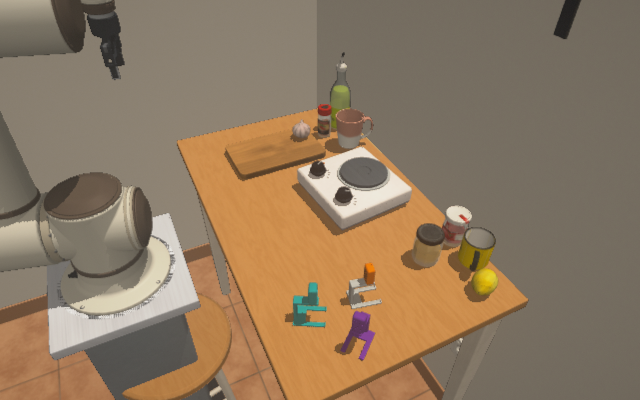

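Run:
```python
from h import *
a=cv2.imread('pics/top0.png'); b=cv2.imread('pics/side0.png')
A=cv2.resize(a[195:285,395:475],None,fx=5,fy=5,interpolation=2)
B=cv2.resize(b[250:340,320:400],None,fx=5,fy=5,interpolation=2)
cv2.imwrite('pics/c1.png',np.hstack([A,B])[:600,:800])
def big(m):
    n,l,s,c=cv2.connectedComponentsWithStats(m.astype(np.uint8)); i=1+np.argmax(s[1:,4]); return l==i,s[i,4],c[i]
for n,im in(('top',a),('side',b)):
    h=cv2.cvtColor(im,cv2.COLOR_BGR2HSV).astype(int); H,S,V=h[...,0],h[...,1],h[...,2]
    yy,xx=np.mgrid[:400,:640]
    box=(xx>405)&(xx<435)&(yy>200)&(yy<240) if n=='top' else (xx>340)&(xx<390)&(yy>255)&(yy<312)
    m,ar,c=big((H>4)&(H<16)&(S>225)&(V>160)&box); print(n,'orange',ar,c,ray(n,c,.095 if n=='top' else .084))
    g=(S<90)&(V>90)&box; print('steel',g.sum())
    w=(S<50)&(V>140)&(xx>200)&(xx<420)&(yy>120)&(yy<230)
    m,ar,_=big(w)
    ct=max(cv2.findContours(m.astype(np.uint8),0,2)[0],key=cv2.contourArea); r=cv2.minAreaRect(ct); print('hot',r)
    if n=='top':
        print(cv2.boxPoints(r)); P=np.array([ray(n,p,.06)[:2] for p in cv2.boxPoints(r)]); print(P,P.mean(0))
        bx=(xx>250)&(xx<365)&(yy>180)&(yy<205)&(V<60)&m.__class__(m.shape).astype(bool).__or__(True)
        k=cv2.connectedComponentsWithStats(bx.astype(np.uint8)); print([(s[4],ray(n,c,.08)) for s,c in zip(k[2],k[3]) if 20<s[4]<400])
        bd=(xx>185)&(xx<255)&(yy>165)&(yy<268)&(V<175)&(H<20)&(S>90)
        m,ar,_=big(cv2.morphologyEx(bd.astype(np.uint8),2,np.ones((3,3))))
        r=cv2.minAreaRect(np.argwhere(m)[:,::-1].astype(np.float32)); print('board',r); 
        P=np.array([ray(n,p,.022)[:2] for p in cv2.boxPoints(r)]); print(P,P.mean(0))
```

```text
Traceback (most recent call last):
ValueError: attempt to get argmax of an empty sequence
```

View pics/c1.png

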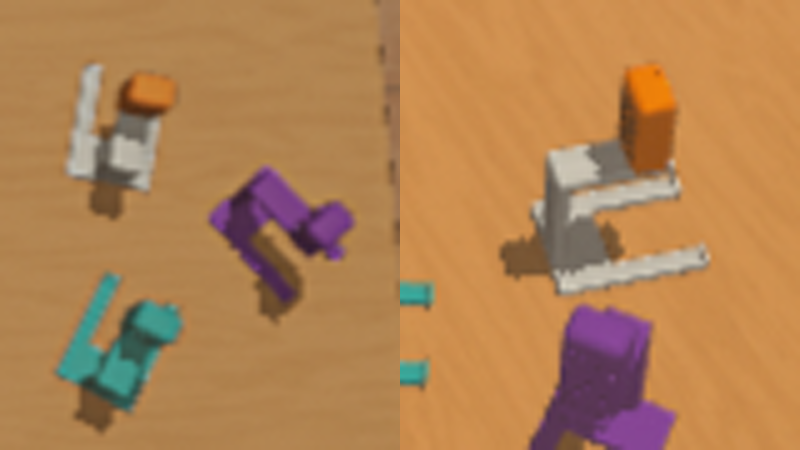

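Run:
```python
from h import *
a=cv2.imread('pics/top0.png'); b=cv2.imread('pics/side0.png')
yy,xx=np.mgrid[:400,:640]
def comps(m): 
    n,l,s,c=cv2.connectedComponentsWithStats(m.astype(np.uint8)); return [(l==i,s[i,4],c[i]) for i in range(1,n)]
def big(m): return max(comps(m),key=lambda t:t[1])
HS={n:cv2.cvtColor(im,cv2.COLOR_BGR2HSV).astype(int) for n,im in(('top',a),('side',b))}
print('px',a[213,424],b[272,371],HS['top'][213,424],HS['top'][250,380])
def T(x,y): return (395+x/5,195+y/5)
def Sd(x,y): return (320+(x-400)/5,250+y/5)
# puller points by hand-read crop pixels
print('L tip outer', ray('top',T(85,66),.005),'plate back L',ray('top',T(67,174),.004),'plate back R',ray('top',T(150,190),.004))
print('side near prong bottom back',ray('side',Sd(563,294),0),'tip',ray('side',Sd(708,268),0),'far tip outer top',ray('side',Sd(676,178),.006))
m,ar,c=big((a[...,2].astype(int)-a[...,0]>150)&(xx>412)&(xx<435)&(yy>203)&(yy<222)); print('orange top',ar,c,ray('top',c,.1))
h=HS['top']; H,S,V=h[...,0],h[...,1],h[...,2]
m,ar,_=big((S<60)&(V>130)&(xx>255)&(xx<365)&(yy>120)&(yy<225))
ct=max(cv2.findContours(m.astype(np.uint8),0,2)[0],key=cv2.contourArea); r=cv2.minAreaRect(ct)
print('hot',r); P=np.array([ray('top',p,.06)[:2] for p in cv2.boxPoints(r)]); print(P.round(4),P.mean(0))
for t in comps((V<70)&(xx>275)&(xx<350)&(yy>180)&(yy<206)):
    if t[1]>20: print('knob',t[1],t[2],ray('top',t[2],.085))
m,ar,_=big(cv2.morphologyEx(((H<20)&(V<150)&(xx>180)&(xx<255)&(yy>165)&(yy<270)).astype(np.uint8),2,np.ones((3,3))))
r=cv2.minAreaRect(np.argwhere(m)[:,::-1].astype(np.float32)); P=np.array([ray('top',p,.022)[:2] for p in cv2.boxPoints(r)]); print('board',ar,r,P.round(4),P.mean(0))
h=HS['side']; V=h[...,2]
for t in comps((V<60)&(xx>300)&(xx<360)&(yy>155)&(yy<208)):
    if t[1]>20: print('knob side',t[1],t[2],ray('side',t[2],.08))
print('garlic',ray('top',(209,181),.05),'jar',ray('top',(405,151),.08))
```

```text
px [ 52 128 203] [ 23  94 182] [ 15 190 203] [ 16 140 179]
L tip outer [ 0.51980143 -0.29672771  0.005     ] plate back L [ 0.45365299 -0.28217703  0.004     ] plate back R [ 0.44298915 -0.33192798  0.004     ]
side near prong bottom back [ 0.44552686 -0.32905523  0.        ] tip [ 5.10298238e-01 -3.44959336e-01  1.11022302e-16] far tip outer top [ 0.52032391 -0.29958386  0.006     ]
orange top 27 [425.18518519 212.77777778] [ 0.48934669 -0.31455134  0.1       ]
hot ((309.9939270019531, 170.9451141357422), (73.65782928466797, 80.17330169677734), 83.6598129272461)
[[ 0.7323  0.1449]
 [ 0.7561 -0.0978]
 [ 0.5285 -0.1156]
 [ 0.5064  0.1191]] [0.63084499 0.01265365]
knob 133 [334.12781955 191.69172932] [ 0.55865838 -0.05751794  0.085     ]
knob 135 [290.51851852 196.45185185] [0.54687463 0.06920734 0.085     ]
board 184 ((212.63722229003906, 186.3564453125), (14.940047264099121, 21.230594635009766), 51.8427734375) [[0.5944 0.3518]
 [0.6349 0.302 ]
 [0.5972 0.2726]
 [0.5572 0.3223]] [0.59592815 0.31216546]
garlic [0.60597856 0.31649835 0.05      ] jar [ 0.67955037 -0.27095451  0.08      ]
```

Emit:
servo_tool:
  moves:
    - [4,-10,0,-0.12]
    - [8,-20,0,-0.24]
    - [12,-28,0,-0.36]
    - [14,-34,0,-0.48]
    - [16,-38,0,-0.6]
    - [18,-42,0,-0.72]
    - [20,-46,0,-0.84]
    - [22,-50,0,-0.96]
    - [24,-54,0,-1.08]
    - [26,-58,0,-1.2]
    - [28,-62,0,-1.32]
    - [30,-66,0,-1.44]
    - [32,-72,0,-1.541]
    - [35.4,-84.8,0,-1.541]
    - [35.4,-84.8,0,-1.541]
    - [35.4,-84.8,0,-1.541]
    - [35.4,-84.8,0,-1.541]
    - [35.4,-84.8,0,-1.541]
    - [35.4,-84.8,0,-1.541]
    - [35.4,-84.8,0,-1.541]
  claw: 0
  force: 80

```text
time: 1.77
ee_pos: [0.4583, -0.2367, 0.2309]
tcp_rot: [-180.0, -0.0, 77.5]
wrist_force: [1.0, 1.2, 0.3]
opening: 0.0856
grasp_force: 0.0
```

Emit:
servo_tool:
  moves:
    - [0,0,0,0]
    - [0,0,0,0]
    - [0,0,0,0]
    - [0,0,0,0]
    - [0,0,0,0]
    - [0,0,0,0]

```text
time: 2.27
ee_pos: [0.4582, -0.2334, 0.2319]
tcp_rot: [179.9, 0.0, 77.6]
wrist_force: [0.1, -0.1, -0.4]
opening: 0.0852
grasp_force: 0.0
```

```bash
cat >> h.py <<'E'
from scipy.spatial.transform import Rotation as Ro
def wcam():
    o=get_obs(); c=get_calibration('wrist'); K=np.array([[c['fx'],0,c['cx']],[0,c['fy'],c['cy']],[0,0,1.]])
    T=np.eye(4); T[:3,:3]=Ro.from_euler('xyz',o['tcp_rot'],degrees=True).as_matrix(); T[:3,3]=o['ee_pos']
    return K,T@np.array(c['tool_from_camera'])
def wray(uv,z,w):
    K,M=w; d=M[:3,:3]@np.linalg.inv(K)@np.array([uv[0],uv[1],1.]); return M[:3,3]+d*(z-M[2,3])/d[2]
def wproj(P,w):
    K,M=w; p=K@((np.array(P)-M[:3,3])@M[:3,:3]).T; return p[:2]/p[2]
E
python3 - <<'E'
from h import *
o=get_obs(); print(o['time'],o['ee_pos'],o['tcp_rot'],o['wrist_force'])
w=wcam(); snap('wrist','w1'); print(w[1].round(3),w[0][0,0]); print(wproj([.4885,-.315,.103],w),wproj([.4885,-.315,0],w))
E
```

```text
2.2667 [ 0.45822207 -0.23344688  0.2319319 ] [1.79937085e+02 1.24776581e-02 7.75893760e+01] [ 0.09515486 -0.08921455 -0.37292732]
[[ 0.977 -0.208 -0.055  0.472]
 [-0.215 -0.943 -0.255 -0.169]
 [ 0.001  0.261 -0.965  0.374]
 [ 0.     0.     0.     1.   ]] 316.2775375399592
[366.77123836 268.77437959] [354.16158094 230.67322317]
```

View pics/w1.png

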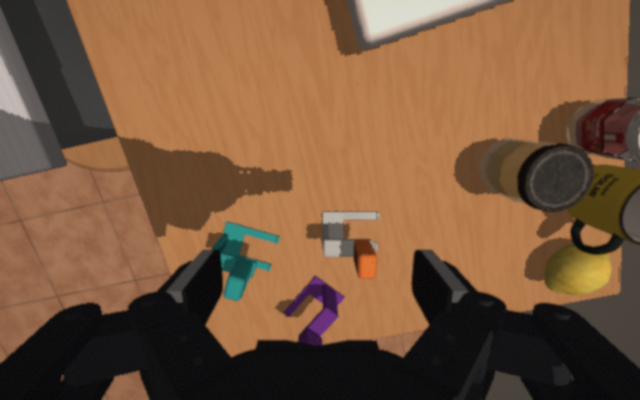

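Run:
```python
from h import *
im=cv2.imread('pics/w1.png').astype(int); w=wcam()
m=(im[...,2]-im[...,0]>110)&(im[...,1]<130); m[:225]=0;m[290:]=0;m[:,:345]=0;m[:,390:]=0
n,l,s,c=cv2.connectedComponentsWithStats(m.astype(np.uint8)); i=1+np.argmax(s[1:,4]); print(s[i])
x0,y0,ww,hh=s[i][:4]
print(im[y0-1:y0+hh+1,367].tolist()); 
g=(im.max(2)-im.min(2)<45)&(im.max(2)>120)
print('prong rows',[(x,np.where(g[205:225,x])[0]+205) for x in(340,350,360,370)])
print('prong cols',np.where(g[215,315:390])[0][[0,-1]]+315)
O=np.array([.4885,-.315,0]);a=np.radians(-12.5);u=np.array([np.cos(a),np.sin(a),0]);v=np.array([-np.sin(a),np.cos(a),0])
def loc(p): d=p-O; return (d@u*1e3).round(1),(d@v*1e3).round(1)
for x in(340,370):
    r=np.where(g[205:225,x])[0]+205; print('Lprong outer(25 true)',loc(wray((x,r[0]-.5),.004,w)),'inner/bottom',loc(wray((x,r[-1]+.5),.004,w)))
e=np.where(g[215,315:390])[0]+315; print('back/tip (-41,28)',loc(wray((e[0]-.5,215),.004,w)),loc(wray((e[-1]+.5,215),.006,w)))
print('handle far edge (-13)',loc(wray((367,y0+hh-.5),.103,w)))
for r in(y0+hh-6,y0+hh-10,y0+hh-14):
    q=np.where(m[r])[0]; print('handle x edges (-9,9)',r,loc(wray((q[0]-.5,r),.103,w)),loc(wray((q[-1]+.5,r),.103,w)))
```

```text
[359 254  19  26 443]
[[23, 54, 110], [28, 66, 136], [37, 84, 171], [43, 96, 196], [48, 105, 211], [50, 110, 218], [52, 114, 220], [52, 116, 221], [52, 115, 220], [52, 115, 220], [52, 116, 221], [51, 115, 220], [51, 115, 220], [52, 115, 221], [52, 115, 221], [52, 115, 221], [52, 115, 220], [52, 115, 221], [52, 115, 221], [51, 114, 220], [50, 112, 220], [50, 113, 220], [51, 113, 220], [50, 112, 218], [51, 108, 209], [58, 109, 194], [68, 116, 184], [77, 123, 182]]
prong rows [(340, array([212, 213, 214, 215, 216, 217, 218, 219, 220, 221, 222, 223])), (350, array([212, 213, 214, 215, 216, 217, 218, 219])), (360, array([212, 213, 214, 215, 216, 217, 218, 219])), (370, array([212, 213, 214, 215, 216, 217, 218]))]
prong cols [322 378]
Lprong outer(25 true) (np.float64(-18.6), np.float64(26.3)) inner/bottom (np.float64(-18.3), np.float64(10.8))
Lprong outer(25 true) (np.float64(18.1), np.float64(26.3)) inner/bottom (np.float64(18.5), np.float64(17.3))
back/tip (-41,28) (np.float64(-41.2), np.float64(21.8)) (np.float64(28.3), np.float64(22.5))
handle far edge (-13) (np.float64(0.7), np.float64(-11.3))
handle x edges (-9,9) 274 (np.float64(-7.6), np.float64(-5.5)) (np.float64(9.5), np.float64(-5.5))
handle x edges (-9,9) 270 (np.float64(-7.7), np.float64(-1.4)) (np.float64(9.3), np.float64(-1.4))
handle x edges (-9,9) 266 (np.float64(-7.9), np.float64(2.8)) (np.float64(9.1), np.float64(2.8))
```

Emit:
servo_tool:
  moves:
    - [1.5,-4,0,0]
    - [3.1,-8,0,0]
    - [3.1,-8,-3,0]
    - [3.1,-8,-6,0]
    - [3.1,-8,-9,0]
    - [3.1,-8,-12,0]
    - [3.1,-8,-14,0]
    - [3.1,-8,-15.5,0]
    - [3.1,-8,-16.5,0]
    - [3.1,-8,-16.5,0]
    - [3.1,-8,-16.5,0]
    - [3.1,-8,-16.5,0]
    - [3.1,-8,-16.5,0]
  claw: 0.4

```text
time: 3.4
ee_pos: [0.4899, -0.3148, 0.0678]
tcp_rot: [179.9, 0.0, 77.5]
wrist_force: [1.1, 1.0, -0.1]
opening: 0.0514
grasp_force: 0.0
```

Run:
```python
from h import *
o=get_obs(); print(o['time'],o['ee_pos'],o['tcp_rot'],o['opening'],o['wrist_force'])
snap('wrist','w2')
```

```text
3.4 [ 0.48994609 -0.31475594  0.06782044] [1.79878568e+02 4.56891999e-02 7.75157856e+01] 0.05137225684583131 [ 1.05007288  1.03209094 -0.14319238]
```

View pics/w2.png

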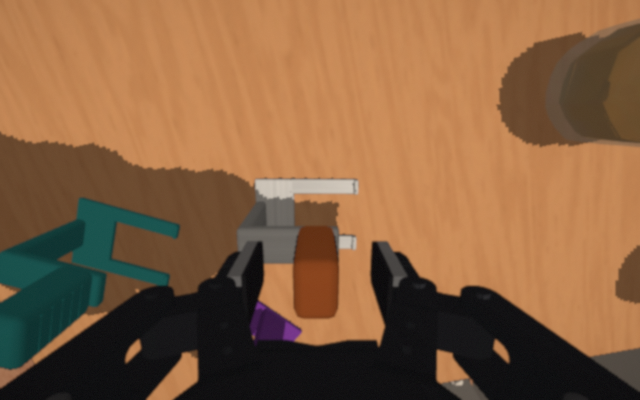

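Emit:
servo_tool:
  moves:
    - [0,0,0,0]
    - [0,0,0,0]
    - [0,0,0,0]
    - [0,0,0,0]
    - [0,0,0,0]
    - [0,0,0,0]
    - [0,0,0,0]
    - [0,0,0,0]
  claw: 1
  force: 80

```text
time: 4.12
ee_pos: [0.4896, -0.3146, 0.0668]
tcp_rot: [179.9, 0.0, 77.5]
wrist_force: [0.8, -0.8, 4.9]
opening: 0.0173
grasp_force: 78.8
```

Run:
```python
from h import *
o=get_obs(); print(o['time'],o['ee_pos'],o['tcp_rot'],o['opening'],o['wrist_force'],o['grasp_force'])
w=wcam(); im=camera('wrist')[:,:,::-1].astype(int); cv2.imwrite('pics/w3.png',im)
g=(im.max(2)-im.min(2)<50)&(im.max(2)>130)
a=np.radians(o['tcp_rot'][2]-90);u=np.array([np.cos(a),np.sin(a),0]);v=np.array([-np.sin(a),np.cos(a),0]);O=o['ee_pos']
def loc(p): d=p-O; return (d@u*1e3).round(1),(d@v*1e3).round(1)
for x in(300,315,330,345):
    r=np.where(g[165:205,x])[0]+165
    if len(r): print(x,r[[0,-1]],loc(wray((x,r[0]-.5),.004,w)))
e=np.where(g[187,220:380])[0]+220; print(e[[0,-1]],loc(wray((e[0]-.5,187),.004,w)),loc(wray((e[-1]+.5,187),.006,w)))
```

```text
4.1167 [ 0.48955616 -0.31458859  0.06677416] [1.79947200e+02 1.86180987e-02 7.75076748e+01] 0.017347429292061647 [ 0.81496624 -0.8398787   4.91249896] 78.7508225440979
300 [179 193] (np.float64(-11.2), np.float64(26.0))
315 [179 193] (np.float64(-1.3), np.float64(26.0))
330 [179 193] (np.float64(8.6), np.float64(26.0))
345 [179 193] (np.float64(18.5), np.float64(26.0))
[255 358] (np.float64(-41.4), np.float64(20.3)) (np.float64(27.3), np.float64(20.7))[ WARN:0@0.336] global loadsave.cpp:1063 imwrite_ Unsupported depth image for selected encoder is fallbacked to CV_8U.
```

Emit:
servo_tool:
  moves:
    - [0,0,1,0]
    - [0,0,3,0]
    - [0,0,6,0]
    - [0,0,9,0]
    - [0,1,12,0.05]
    - [-0.2,4,12,0.1]
    - [-0.4,8,12,0.15]
    - [-0.6,12,12,0.2]
    - [-0.8,16,12,0.25]
    - [-0.9,19,12,0.3]
    - [-1,22,12,0.311]
    - [-1,24,12,0.311]
    - [-1,24.8,12,0.311]
    - [-1,24.8,12,0.311]
    - [-1,24.8,12,0.311]
    - [-1,24.8,12,0.311]

```text
time: 5.5
ee_pos: [0.4792, -0.0673, 0.1862]
tcp_rot: [-180.0, 0.0, 95.3]
wrist_force: [0.2, 1.0, -1.5]
opening: 0.0169
grasp_force: 78.4
```

Run:
```python
from h import *
o=get_obs(); print(o['time'],o['ee_pos'],o['tcp_rot'],o['opening'],o['wrist_force'],o['grasp_force'])
w=wcam(); np.savez('w4.npz',K=w[0],M=w[1]); snap('wrist','w4'); print(wproj([.5595,-.059,.094],w))
```

```text
5.5 [ 0.47923938 -0.06731792  0.18622591] [-1.79977515e+02  1.50853641e-02  9.52868172e+01] 0.0168975176151122 [ 0.1670695   1.0198979  -1.54283198] 78.41744184494019
[422.01151737 203.47720756]
```

View pics/w4.png

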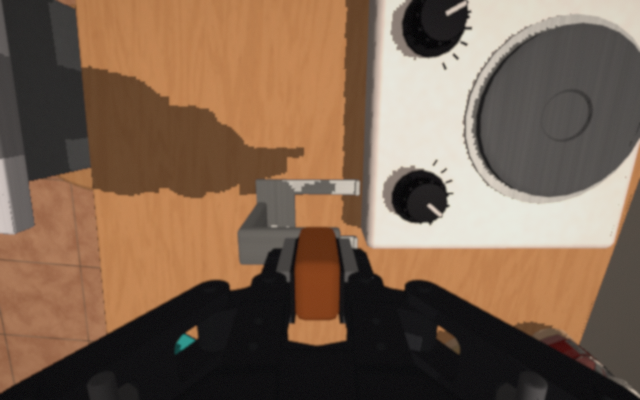

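Run:
```python
from h import *
d=np.load('w4.npz'); w=(d['K'],d['M']); im=cv2.imread('pics/w4.png'); I=im.astype(int); o=get_obs()
a=np.radians(o['tcp_rot'][2]-90);u=np.array([np.cos(a),np.sin(a),0]);v=np.array([-np.sin(a),np.cos(a),0]);O=o['ee_pos'].copy();O[2]=0
loc=lambda p:np.array([(p-O)@u*1e3,(p-O)@v*1e3])
W=(I.max(2)-I.min(2)<40)&(I.min(2)>130)
L=[];B=[]
for y in range(80,230,10):
    if 175<y<200: continue
    r=np.where(W[y,365:400])[0]; L.append(loc(wray((365+r[0]-.5,y),.06,w)))
for x in range(390,600,15):
    r=np.where(W[215:260,x])[0]; B.append(loc(wray((x,215+r[-1]+.5),.06,w)))
L=np.array(L);B=np.array(B)
fl=np.polyfit(L[:,1],L[:,0],1); fb=np.polyfit(B[:,0],B[:,1],1); print('L',L[::5].round(1),fl,'B',B[::5].round(1),fb)
D=(I.max(2)<75).astype(np.uint8)
for nm,(x0,x1,y0,y1) in dict(b=(385,460,150,232),a=(395,475,0,62)).items():
    m=np.zeros_like(D); m[y0:y1,x0:x1]=D[y0:y1,x0:x1]; m=cv2.morphologyEx(m,cv2.MORPH_OPEN,np.ones((5,5)))
    n,l,s,c=cv2.connectedComponentsWithStats(m); i=1+np.argmax(s[1:,4]); print(nm,s[i],c[i])
    x,y,ww,hh=s[i][:4]
    yl=np.where(l[:,x]==i)[0].mean(); print(' left edge@flange',loc(wray((x-.5,yl),.0735,w)),'+23 -> u',loc(wray((x-.5,yl),.0735,w))[0]+23)
    xb=np.where(l[y+hh-1]==i)[0].mean(); xt=np.where(l[y]==i)[0].mean()
    print(' bottom/ top',xb,xt,loc(wray((xb,y+hh-.5),.076,w)),loc(wray((xb,y+hh-.5),.094,w)),loc(wray((xt,y-.5),.076,w)),loc(wray((xt,y-.5),.071,w)))
    xr=x+ww-.5; yr=np.where(l[:,x+ww-1]==i)[0].mean(); print(' right at .094',loc(wray((xr,yr),.094,w)),'at .076',loc(wray((xr,yr),.076,w)))
# puller now
z0=O[2]; zf=o['ee_pos'][2]-.0668
g=(I.max(2)-I.min(2)<50)&(I.max(2)>130)
for x in(320,335,345):
    r=np.where(g[165:205,x])[0]+165
    if len(r): print('prong',x,r[[0,-1]],loc(wray((x,r[0]-.5),zf+.004,w)))
cv2.imwrite('pics/c4.png',cv2.resize(im[140:240,370:480],None,fx=5,fy=5,interpolation=2))
```

```text
L [[45.7 93.7]
 [45.9 54.8]
 [46.  -5.2]] [-3.54121696e-03  4.57659974e+01] B [[ 66.7 -49.2]
 [135.3 -49.1]
 [203.9 -49.1]] [ 3.06560849e-04 -4.91706287e+01]
b [ 392  171   54   51 2135] [418.20187354 195.88946136]
 left edge@flange [61.93179867  0.55225551] +23 -> u 84.93179867154277
 bottom/ top 420.3333333333333 418.0 [ 86.87577034 -19.64434906] [ 80.66582974 -13.56171125] [81.28592391 23.65056401] [82.90027051 22.81785592]
 right at .094 [98.40062525  4.61492844] at .076 [ 1.05971169e+02 -7.32085938e-02]
a [ 402    0   66   57 2891] [432.31027326  26.09927361]
 left edge@flange [ 61.12223274 130.76220296] +23 -> u 84.12223274333286
 bottom/ top 427.0 435.5 [ 80.82024085 108.29771117] [ 75.04177436 105.26410446] [ 83.43819412 145.35135274] [ 85.09513948 146.92740458]
 right at .094 [ 99.4954705  131.20393094] at .076 [107.15000972 136.22762541]
prong 320 [180 181] [ 1.84864127 25.52567611]
prong 335 [180 193] [11.74453544 25.5286923 ]
prong 345 [180 194] [18.34179417 25.53070309]
```

View pics/c4.png

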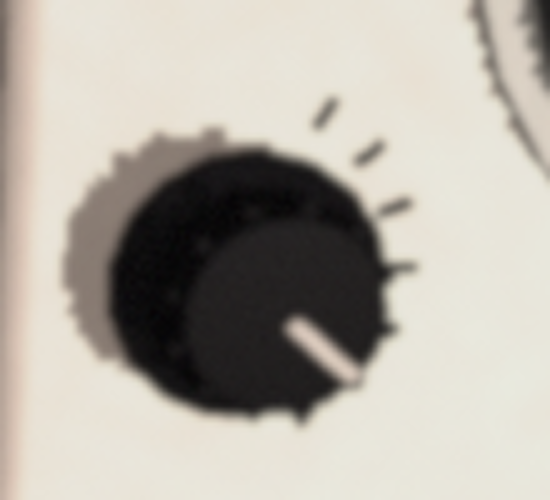

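Run:
```python
from h import *
d=np.load('w4.npz'); w=(d['K'],d['M']); o=get_obs()
a=np.radians(o['tcp_rot'][2]-90);u=np.array([np.cos(a),np.sin(a),0]);v=np.array([-np.sin(a),np.cos(a),0]);O=o['ee_pos'].copy();O[2]=0
loc=lambda p:np.array([(p-O)@u*1e3,(p-O)@v*1e3]).round(1)
print(w[1].round(3), loc(w[1][:3,3]))
for uv,z in(((426.6,203.2),.094),((419.4,196.5),.0735),((392,196),.071),((419,170),.071),((419,222.5),.076)): print(uv,z,loc(wray(uv,z,w)))
# expected silhouette for knob centred (U,V)
th=np.linspace(0,2*np.pi,73)
for U,V in((84,1.5),(83,2),(85,3)):
    pts=[]
    for r,z in((23,.071),(23,.076),(17.5,.094)):
        P=[O+u*(U+r*np.cos(t))/1e3+v*(V+r*np.sin(t))/1e3+[0,0,z] for t in th]; pts+= [wproj(p,w) for p in P]
    pts=np.array(pts); print(U,V,pts.min(0),pts.max(0), np.array(pts[-73:]).min(0),pts[-73:].max(0))
print('meas 391.5..446 ; 170..222.5')
# hotplate edge measured top picture -> check in tool coords
for p in((0.5064,.1191,.06),(0.5285,-.1156,.06),(.5475,.0705,.06),(.5595,-.059,.06)): print(loc(np.array(p)))
```

```text
[[ 0.996  0.089  0.024  0.473]
 [ 0.092 -0.961 -0.26  -0.002]
 [-0.     0.261 -0.965  0.329]
 [ 0.     0.     0.     1.   ]] [-0.3 65.7]
(426.6, 203.2) 0.094 [84.2  1.3]
(419.4, 196.5) 0.0735 [85.1  1.4]
(392, 196) 0.071 [62.9  1.2]
(419, 170) 0.071 [83.7 23.2]
(419, 222.5) 0.076 [ 85.8 -20.5]
84 1.5 [389.7404406  168.46791401] [449.22913853 224.4548933 ] [403.53756915 180.54878839] [449.22913853 224.4548933 ]
83 2 [388.58674404 167.86208262] [447.99751985 223.85007746] [402.28548174 179.89681918] [447.99751985 223.85007746]
85 3 [391.03925178 166.65006777] [450.74776301 222.64001539] [404.97777947 178.59233206] [450.74776301 222.64001539]
meas 391.5..446 ; 170..222.5
[ 44.1 183.3]
[ 44.6 -52.5]
[ 80.6 131.1]
[80.7  1. ]
```

Emit:
servo_tool:
  moves:
    - [0,0.1,-1.5,0]
    - [0,0.1,-3,0]
    - [0,0.1,-4.5,0]
    - [0,0.1,-5.7,0]
    - [0,0.1,-5.7,0]
    - [0,0.1,-5.7,0]
    - [0,0.1,-5.7,0]

```text
time: 6.13
ee_pos: [0.4796, -0.0658, 0.1301]
tcp_rot: [180.0, 0.0, 95.3]
wrist_force: [0.2, -0.4, -1.5]
opening: 0.0169
grasp_force: 78.3
```

Emit:
servo_tool:
  moves:
    - [1,0.09,-0.05,0]
    - [2,0.18,-0.05,0]
    - [3,0.27,-0.05,0]
    - [3,0.27,-0.05,0]
    - [3,0.27,-0.05,0]
    - [3,0.27,-0.05,0]

```text
time: 6.63
ee_pos: [0.5093, -0.0626, 0.1286]
tcp_rot: [-180.0, -0.0, 95.3]
wrist_force: [0.8, 0.2, -1.3]
opening: 0.0171
grasp_force: 78.5
```

Run:
```python
from h import *
o=get_obs(); print(o['time'],o['ee_pos'],o['tcp_rot'],o['wrist_force'])
w=wcam(); np.savez('w5.npz',K=w[0],M=w[1]); a=snap('wrist','w5'); b=snap('side','s5')
cv2.imwrite('pics/c5.png',np.vstack([cv2.resize(a[140:240,240:420],None,fx=3,fy=3),cv2.resize(b[140:215,290:425],None,fx=4,fy=4)])[:,:,::-1])
```

```text
6.6333 [ 0.50929723 -0.06262892  0.12859365] [-1.79958200e+02 -5.13819323e-03  9.53404022e+01] [ 0.7779269   0.15695577 -1.27942334]
```

View pics/c5.png

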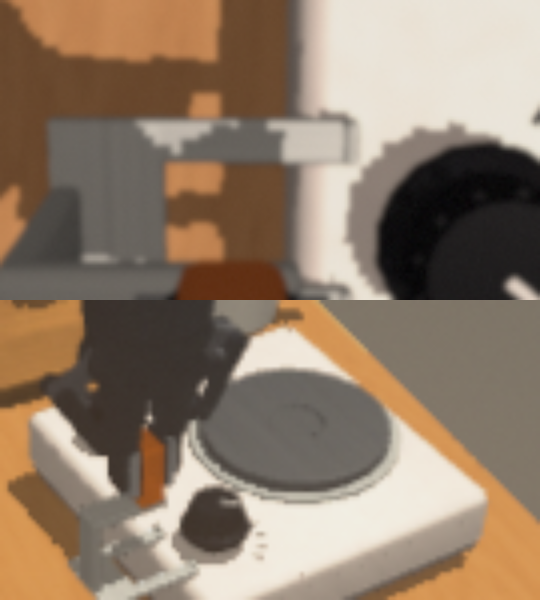

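Run:
```python
from h import *
d=np.load('w5.npz'); w=(d['K'],d['M']); o=get_obs(); I=cv2.imread('pics/w5.png').astype(int)
a=np.radians(o['tcp_rot'][2]-90);u=np.array([np.cos(a),np.sin(a),0]);v=np.array([-np.sin(a),np.cos(a),0]);O=o['ee_pos'].copy();O[2]=0
loc=lambda p:np.array([(p-O)@u*1e3,(p-O)@v*1e3]).round(1)
zf=o['ee_pos'][2]-.0668
D=(I.max(2)<75).astype(np.uint8); m=np.zeros_like(D); m[150:262,362:450]=D[150:262,362:450]; m=cv2.morphologyEx(m,2,np.ones((5,5)))
n,l,s,c=cv2.connectedComponentsWithStats(m); i=1+np.argmax(s[1:,4]); x,y,W,H=s[i][:4]; print(s[i])
th=np.linspace(0,6.28,73)
for U,V in((54,1.5),(54,2.5)):
    P=np.array([wproj(O+u*(U+r*np.cos(t))/1e3+v*(V+r*np.sin(t))/1e3+[0,0,z],w) for r,z in((23,.071),(23,.076),(17.5,.094)) for t in th]); print(U,V,'pred centre',(P.min(0)+P.max(0))/2,'meas',(x+W/2-.5,y+H/2-.5),P.max(0)-P.min(0),(W,H))
for r in (179.5,193.5): print('prong edge',r,loc(wray((345,r),zf+.004,w)))
print('tip',loc(wray((240+356/3,187),zf+.006,w)))
for P in([28,25,.006],[28,15,.006]): print(wproj(O+u*(P[0]-.5)/1e3+v*(P[1]+.5)/1e3+[0,0,zf+P[2]],w))
```

```text
[ 366  188   68   67 3481]
54 1.5 pred centre [400.63804689 219.01590262] meas (np.float64(399.5), np.float64(221.0)) [73.97323436 73.05873761] (np.int32(68), np.int32(67))
54 2.5 pred centre [400.75122304 217.49401505] meas (np.float64(399.5), np.float64(221.0)) [74.08334862 73.06524575] (np.int32(68), np.int32(67))
prong edge 179.5 [18.5 25.5]
prong edge 193.5 [18.7 16. ]
tip [27.4 20.9]
[359.03346364 180.03854414]
[358.50863924 194.91397055]
```

Emit:
servo_tool:
  moves:
    - [0.7,0.06,0.05,0]
    - [1.4,0.12,0.05,0]
    - [2.1,0.18,0.05,0]
    - [2.8,0.24,0.05,0]
    - [3.5,0.3,0.05,0]
    - [4.2,0.36,0.05,0]
    - [4.8,0.41,0.05,0]
    - [5.25,0.45,0.05,0]
    - [5.25,0.45,0.05,0]
    - [5.25,0.45,0.05,0]
    - [5.25,0.45,0.05,0]

```text
time: 7.65
ee_pos: [0.5616, -0.0582, 0.1292]
tcp_rot: [-180.0, 0.0, 95.3]
wrist_force: [-0.2, 0.8, -0.3]
opening: 0.0173
grasp_force: 78.6
```

Emit:
servo_tool:
  moves:
    - [0,0,0.1,0]
    - [0,0,0.2,0]
    - [0,0,0.3,0]
    - [0,0,0.4,0]
    - [0,0,0.4,0]
    - [0,0,0.4,0]

```text
time: 8.15
ee_pos: [0.5618, -0.0582, 0.1334]
tcp_rot: [180.0, 0.0, 95.3]
wrist_force: [0.4, 0.2, -1.4]
opening: 0.0174
grasp_force: 78.6
```

Emit:
servo_tool:
  moves:
    - [0,0,0.03,0]
    - [0,0,0.06,0]
    - [0,0,0.06,0]

```text
time: 8.4
ee_pos: [0.5617, -0.0582, 0.1338]
tcp_rot: [-180.0, -0.0, 95.3]
wrist_force: [-0.1, -0.3, -2.8]
opening: 0.0172
grasp_force: 78.5
```

Emit:
servo_tool:
  moves:
    - [0,0,0.03,0]
    - [0,0,0.05,0]
    - [0,0,0.05,0]

```text
time: 8.65
ee_pos: [0.5617, -0.0582, 0.1343]
tcp_rot: [-180.0, 0.0, 95.3]
wrist_force: [0.1, 0.5, -2.3]
opening: 0.0174
grasp_force: 78.5
```

Emit:
servo_tool:
  moves:
    - [0,0,0.03,0]
    - [0,0,0.05,0]
    - [0,0,0.05,0]

```text
time: 8.9
ee_pos: [0.5617, -0.0582, 0.1344]
tcp_rot: [-180.0, -0.0, 95.3]
wrist_force: [0.9, -0.6, -7.0]
opening: 0.0173
grasp_force: 78.1
```

Contact now; continuing in small steps.

Emit:
servo_tool:
  moves:
    - [0,0,0.03,0]
    - [0,0,0.05,0]
    - [0,0,0.05,0]

```text
time: 9.15
ee_pos: [0.5616, -0.0582, 0.1345]
tcp_rot: [-179.9, -0.0, 95.3]
wrist_force: [3.1, -1.7, -14.6]
opening: 0.0172
grasp_force: 78.2
```

Emit:
servo_tool:
  moves:
    - [0,0,0.02,0]
    - [0,0,0.03,0]
    - [0,0,0.03,0]

```text
time: 9.4
ee_pos: [0.5615, -0.0582, 0.1346]
tcp_rot: [-179.9, -0.0, 95.3]
wrist_force: [4.5, -0.3, -22.2]
opening: 0.0173
grasp_force: 78.3
```

Emit:
servo_tool:
  moves:
    - [0,0,-0.1,0]
    - [0,0,-0.25,0]
    - [0,0,-0.4,0]
    - [0,0,-0.6,0]
    - [0,0,-0.6,0]
    - [0,0,-0.6,0]
    - [-1,-0.09,-0.6,0]
    - [-2,-0.18,-0.6,0]
    - [-3,-0.28,-0.6,0]
    - [-4,-0.37,-0.6,0]
    - [-5,-0.46,-0.6,0]
    - [-6,-0.55,-0.6,0]
    - [-7,-0.65,-0.6,0]
    - [-8,-0.74,-0.6,0]
    - [-8,-0.74,-0.6,0]
    - [-8,-0.74,-0.6,0]

```text
time: 10.73
ee_pos: [0.4815, -0.0657, 0.13]
tcp_rot: [180.0, 0.0, 95.3]
wrist_force: [0.0, -0.5, -1.2]
opening: 0.0171
grasp_force: 81.5
```

Emit:
servo_tool:
  moves:
    - [-0.3,3,0,0]
    - [-0.6,6,0,0]
    - [-0.9,9.5,0,0]
    - [-1.2,12,0,0]
    - [-1.2,12.94,0,0]
    - [-1.2,12.94,0,0]
    - [-1.2,12.94,0,0]
    - [-0.2,13.03,0,0]
    - [0.8,13.12,0,0]
    - [1.8,13.22,0,0]
    - [1.8,13.22,0,0]
    - [1.8,13.22,0,0]
    - [1.8,13.22,0,0]

```text
time: 11.82
ee_pos: [0.4998, 0.0662, 0.1294]
tcp_rot: [-180.0, 0.0, 95.3]
wrist_force: [-1.2, 0.8, -1.7]
opening: 0.0173
grasp_force: 81.4
```

```bash
cat > k.py <<'E'
from h import *
w=wcam(); o=get_obs(); I=snap('wrist','w6').astype(int)
print(o['time'],o['ee_pos'],o['tcp_rot'],o['wrist_force'])
a=np.radians(o['tcp_rot'][2]-90);u=np.array([np.cos(a),np.sin(a),0]);v=np.array([-np.sin(a),np.cos(a),0]);O=o['ee_pos'].copy();O[2]=0
loc=lambda p:np.array([(p-O)@u*1e3,(p-O)@v*1e3]).round(1)
zf=o['ee_pos'][2]-.0668
D=(I.max(2)<75).astype(np.uint8); m=np.zeros_like(D); m[150:262,362:450]=D[150:262,362:450]; m=cv2.morphologyEx(m,2,np.ones((5,5)))
n,l,s,c=cv2.connectedComponentsWithStats(m); i=1+np.argmax(s[1:,4]); x,y,W,H=s[i][:4]; print(s[i])
th=np.linspace(0,6.28,73)
for U,V in((54,.5),(52,.5),(54,-1)):
    P=np.array([wproj(O+u*(U+r*np.cos(t))/1e3+v*(V+r*np.sin(t))/1e3+[0,0,z],w) for r,z in((23,.071),(23,.076),(17.5,.094)) for t in th]); print(U,V,'pred centre',(P.min(0)+P.max(0))/2,'meas',(x+W/2-.5,y+H/2-.5))
g=(I.max(2)-I.min(2)<50)&(I.max(2)>110)
print([np.where(g[170:205,q])[0][[0,-1]]+170 for q in(340,345,350) if g[170:205,q].any()])
for P in([28,25,.006],[28,15,.006]): print(wproj(O+u*(P[0]-.5)/1e3+v*(P[1]+.5)/1e3+[0,0,zf+P[2]],w))
E
python3 k.py
```

```text
11.8167 [0.499788   0.06622441 0.12940908] [-1.79950515e+02  1.22100823e-03  9.52908197e+01] [-1.15207788  0.82794851 -1.70190905]
[ 362  186   67   67 3406]
54 0.5 pred centre [400.55008037 220.10522217] meas (np.float64(395.0), np.float64(219.0))
52 0.5 pred centre [397.36880781 220.10534455] meas (np.float64(395.0), np.float64(219.0))
54 -1 pred centre [400.38218908 222.36649107] meas (np.float64(395.0), np.float64(219.0))
[array([170, 204]), array([170, 204]), array([170, 204])]
[359.35212296 179.98475066]
[358.82515147 194.85134865]
```

Emit:
servo_tool:
  moves:
    - [0.7,0.11,0,0]
    - [1.4,0.17,0,0]
    - [2.1,0.23,0,0]
    - [2.8,0.3,0,0]
    - [3.5,0.36,0,0]
    - [4.2,0.43,0,0]
    - [4.7,0.47,0,0]
    - [5.0,0.5,0,0]
    - [5,0.5,0,0]
    - [5,0.5,0.1,0]
    - [5,0.5,0.2,0]
    - [5,0.5,0.3,0]
    - [5,0.5,0.4,0]
    - [5,0.5,0.4,0]
    - [5,0.5,0.4,0]

```text
time: 13.12
ee_pos: [0.5497, 0.0716, 0.1338]
tcp_rot: [180.0, 0.0, 95.3]
wrist_force: [-0.2, -0.3, -3.2]
opening: 0.0172
grasp_force: 81.5
```

Emit:
servo_tool:
  moves:
    - [0,0,0.04,0]
    - [0,0,0.08,0]
    - [0,0,0.08,0]

```text
time: 13.37
ee_pos: [0.5497, 0.0716, 0.1345]
tcp_rot: [-180.0, 0.0, 95.3]
wrist_force: [-0.1, -1.0, -2.3]
opening: 0.0169
grasp_force: 81.5
```

Emit:
servo_tool:
  moves:
    - [0,0,0.03,0]
    - [0,0,0.05,0]
    - [0,0,0.05,0]

```text
time: 13.62
ee_pos: [0.5497, 0.0716, 0.1348]
tcp_rot: [-180.0, 0.0, 95.3]
wrist_force: [0.1, -0.0, -3.9]
opening: 0.0171
grasp_force: 81.4
```

Emit:
servo_tool:
  moves:
    - [0,0,0.05,0]
    - [0,0,0.1,0]
    - [0,0,0.1,0]

```text
time: 13.87
ee_pos: [0.5495, 0.0716, 0.1354]
tcp_rot: [-179.9, 0.0, 95.3]
wrist_force: [0.4, 0.0, -8.7]
opening: 0.0169
grasp_force: 80.1
```

Emit:
servo_tool:
  moves:
    - [0,0,0.03,0]
    - [0,0,0.06,0]
    - [0,0,0.06,0]

```text
time: 14.12
ee_pos: [0.5496, 0.0716, 0.1362]
tcp_rot: [-180.0, 0.0, 95.3]
wrist_force: [0.7, -0.7, -9.7]
opening: 0.0169
grasp_force: 80.3
```

It is rising under a moderate force: this is the pushed-on knob.

Emit:
servo_tool:
  moves:
    - [0,0,0.05,0]
    - [0,0,0.1,0]
    - [0,0,0.1,0]

```text
time: 14.37
ee_pos: [0.5498, 0.0716, 0.1381]
tcp_rot: [180.0, 0.0, 95.3]
wrist_force: [-0.5, -0.5, -6.6]
opening: 0.0173
grasp_force: 80.8
```

Emit:
servo_tool:
  moves:
    - [0,0,0.05,0]
    - [0,0,0.1,0]
    - [0,0,0.1,0]

```text
time: 14.62
ee_pos: [0.55, 0.0716, 0.1394]
tcp_rot: [179.9, -0.0, 95.3]
wrist_force: [-0.3, -0.1, -2.6]
opening: 0.0171
grasp_force: 81.1
```

Emit:
servo_tool:
  moves:
    - [0,0,0.05,0]
    - [0,0,0.1,0]
    - [0,0,0.1,0]

```text
time: 14.87
ee_pos: [0.5501, 0.0716, 0.1402]
tcp_rot: [179.9, -0.0, 95.3]
wrist_force: [-0.4, 0.2, -2.2]
opening: 0.0169
grasp_force: 81.3
```

Emit:
servo_tool:
  moves:
    - [0,0,0.2,0]
    - [0,0,0.5,0]
    - [0,0,0.9,0]
    - [0,0,1.3,0]
    - [0,0,1.7,0]
    - [0,0,2.1,0]
    - [0,0,2.5,0]
    - [0,0,3,0]
    - [0,0,3.5,0]
    - [0,0,4,0]
    - [0,0,4.5,0]
    - [0,0,5,0]
    - [0,0,5.3,0]
    - [0,0,5.5,0]
    - [0,0,5.5,0]

```text
time: 16.12
ee_pos: [0.5499, 0.0717, 0.195]
tcp_rot: [180.0, -0.0, 95.3]
wrist_force: [-0.1, -1.0, -2.7]
opening: 0.0167
grasp_force: 81.4
```

Run:
```python
from h import *
for p in((197,170),(248,172),(248,263),(192,262),(221,217),(221,235)): print(p,ray('top',p,.022).round(3))
for p in((209,181),(200,181),(209,190)): print('garlic',ray('top',p,.03).round(3))
o=get_obs(); print(o['time'],o['ee_pos'],o['wrist_force'])
a=snap('wrist','w7');b=snap('side','s7')
cv2.imwrite('pics/c7.png',np.vstack([cv2.resize(a[100:330,180:500],None,fx=1.25,fy=1.25),cv2.resize(b[90:210,270:430],None,fx=2.5,fy=2.5)])[:,:,::-1])
```

```text
(197, 170) [0.648 0.362 0.022]
(248, 172) [0.639 0.205 0.022]
(248, 263) [0.362 0.2   0.022]
(192, 262) [0.368 0.366 0.022]
(221, 217) [0.501 0.284 0.022]
(221, 235) [0.446 0.282 0.022]
garlic [0.611 0.322 0.03 ]
garlic [0.611 0.349 0.03 ]
garlic [0.583 0.321 0.03 ]
16.1167 [0.54990126 0.07165064 0.19503506] [-0.05661729 -1.01260815 -2.68419343]
```

View pics/c7.png

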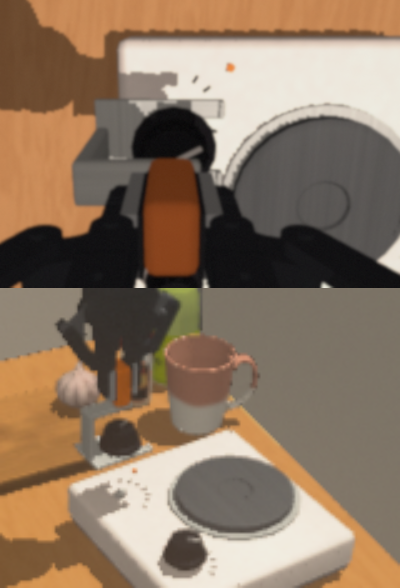

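Emit:
servo_tool:
  moves:
    - [-0.1,0.3,0,0]
    - [-0.3,1,0,0]
    - [-0.6,2,0,0]
    - [-1,3.3,0,0]
    - [-1.5,4.8,0,0]
    - [-2,6.3,0,0]
    - [-2.5,7.8,0,0]
    - [-3,9.3,0,0]
    - [-3.5,10.8,0,0]
    - [-4,12.3,0,0]
    - [-4.5,13.8,0,0]
    - [-5,15.3,0,0]
    - [-5.5,16.8,0,0]
    - [-5.8,18.2,0,0]
    - [-6.1,19.4,0,0]
    - [-6.3,20.3,0,0]
    - [-6.4,20.8,0,0]
    - [-6.5,21.1,0,0]
    - [-6.5,21.1,0,0]
    - [-6.5,21.1,0,0]

```text
time: 17.88
ee_pos: [0.4848, 0.2824, 0.1946]
tcp_rot: [-180.0, 0.0, 95.3]
wrist_force: [0.4, 0.3, -2.2]
opening: 0.0172
grasp_force: 81.4
```

Emit:
servo_tool:
  moves:
    - [0,0,-0.3,0]
    - [0,0,-0.9,0]
    - [0,0,-1.8,0]
    - [0,0,-2.8,0]
    - [0,0,-3.8,0]
    - [0,0,-4.8,0]
    - [0,0,-5.8,0]
    - [0,0,-6.8,0]
    - [0,0,-7.6,0]
    - [0,0,-8.2,0]
    - [0,0,-8.7,0]
    - [0,0,-9,0]
    - [0,0,-9.2,0]
    - [0,0,-9.3,0]
    - [0,0,-9.3,0]
    - [0,0,-9.3,0]

```text
time: 19.22
ee_pos: [0.4849, 0.2827, 0.1019]
tcp_rot: [180.0, -0.0, 95.3]
wrist_force: [0.3, 0.2, -2.5]
opening: 0.017
grasp_force: 81.4
```

Emit:
servo_tool:
  moves:
    - [0,0,-0.1,0]
    - [0,0,-0.2,0]
    - [0,0,-0.3,0]
    - [0,0,-0.4,0]
    - [0,0,-0.5,0]
    - [0,0,-0.6,0]
    - [0,0,-0.7,0]
    - [0,0,-0.8,0]
    - [0,0,-0.88,0]
    - [0,0,-0.88,0]
    - [0,0,-0.88,0]
    - [0,0,-0.88,0]

```text
time: 20.22
ee_pos: [0.4848, 0.2826, 0.0928]
tcp_rot: [180.0, -0.0, 95.3]
wrist_force: [-0.2, 0.6, -1.9]
opening: 0.0168
grasp_force: 81.4
```

Run:
```python
from h import *
o=get_obs(); print(o['time'],o['ee_pos'],o['wrist_force'])
a=snap('wrist','w8');b=snap('side','s8')
cv2.imwrite('pics/c8.png',np.vstack([cv2.resize(a[100:330,180:500],None,fx=1.25,fy=1.25),cv2.resize(b[100:190,200:360],None,fx=2.5,fy=2.5)])[:,:,::-1])
```

```text
20.2167 [0.48476754 0.28260617 0.09283885] [-0.20085533  0.61101957 -1.88916976]
```

View pics/c8.png

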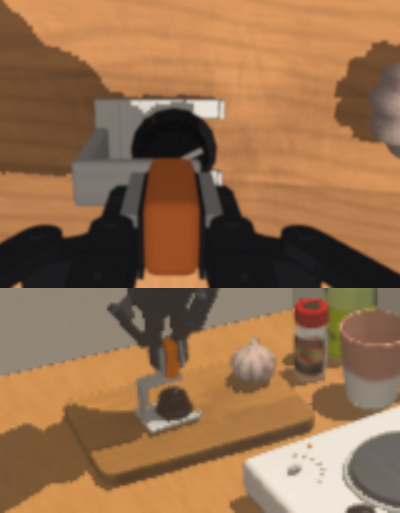

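Emit:
servo_tool:
  moves:
    - [0,0,-0.08,0]
    - [0,0,-0.08,0]
    - [-0.3,-0.03,-0.08,0]
    - [-0.9,-0.08,-0.08,0]
    - [-1.6,-0.15,-0.08,0]
    - [-2.4,-0.22,-0.08,0]
    - [-3.2,-0.3,-0.08,0]
    - [-4,-0.37,-0.08,0]
    - [-4.8,-0.44,-0.08,0]
    - [-5.6,-0.52,-0.08,0]
    - [-6.4,-0.59,-0.08,0]
    - [-7.2,-0.66,-0.08,0]
    - [-7.5,-0.69,-0.08,0]
    - [-7.5,-0.69,-0.08,0]
    - [-7.5,-0.69,-0.08,0]

```text
time: 21.57
ee_pos: [0.4098, 0.2758, 0.0921]
tcp_rot: [180.0, -0.0, 95.3]
wrist_force: [-1.1, 0.1, -1.3]
opening: 0.017
grasp_force: 81.4
```

Run:
```python
from h import *
o=get_obs(); print(o['time'],o['ee_pos'],o['wrist_force'])
w=wcam(); I=snap('wrist','w9').astype(int); b=snap('side','s9'); t=snap('top','t9')
D=(I.max(2)<70).astype(np.uint8); D[270:]=0; D=cv2.morphologyEx(D,2,np.ones((5,5)))
n,l,s,c=cv2.connectedComponentsWithStats(D)
for i in range(1,n):
    if s[i,4]>500: print(s[i],c[i],wray(c[i],.036,w).round(4))
print('pred if unmoved',wproj([.4848,.2826,.036],w))
for n,(x0,x1,y0,y1) in dict(side=(230,300,120,180),top=(195,245,180,260)).items():
    m=np.zeros((400,640),np.uint8); im=(b if n=='side' else t).astype(int); m[y0:y1,x0:x1]=(im.max(2)<65)[y0:y1,x0:x1]
    k,l,s,c=cv2.connectedComponentsWithStats(m); print(n,[(list(s[i]),ray(n,c[i],.042).round(3)) for i in range(1,k) if s[i,4]>25])
```

```text
21.5667 [0.40980284 0.27579366 0.09214055] [-1.12369191  0.08673478 -1.3060559 ]
[ 398  187   72   68 3605] [432.47933426 220.7481276 ] [0.4858 0.2819 0.036 ]
[   0  196  101   74 4947] [ 48.59308672 241.83828583] [0.2314 0.2432 0.036 ]
pred if unmoved [431.15636518 219.60408127]
side [([np.int32(230), np.int32(120), np.int32(11), np.int32(19), np.int32(108)], array([0.426, 0.43 , 0.042])), ([np.int32(244), np.int32(120), np.int32(14), np.int32(8), np.int32(70)], array([0.475, 0.436, 0.042])), ([np.int32(263), np.int32(141), np.int32(12), np.int32(12), np.int32(97)], array([0.482, 0.279, 0.042]))]
top [([np.int32(195), np.int32(211), np.int32(5), np.int32(16), np.int32(46)], array([0.491, 0.352, 0.042])), ([np.int32(209), np.int32(215), np.int32(19), np.int32(42), np.int32(291)], array([0.459, 0.287, 0.042]))]
```

Emit:
servo_tool:
  moves:
    - [0,0,1,0]
    - [0,0,3,0]
    - [0,0,5,0]
    - [0,-1,5,0]
    - [0,-3.5,5,0]
    - [-0.3,-6.5,5,0]
    - [-0.5,-9.5,5,0]
    - [-0.7,-12.5,5,0]
    - [-1,-15.5,5,0]
    - [-1,-18.5,5,0]
    - [-1,-21.5,5,0]
    - [-1,-23.8,5,0]
    - [-1,-24.6,5,0]
    - [-1,-24.6,5,0]
    - [-1,-24.6,3.5,0]
    - [-1,-24.6,2,0]
    - [-1,-24.6,0.5,0]
    - [-1,-24.6,-1,0]
    - [-1,-24.6,-1.8,0]
    - [-1,-24.6,-1.8,0]

```text
time: 23.38
ee_pos: [0.3988, 0.0303, 0.0723]
tcp_rot: [-179.8, -0.0, 95.4]
wrist_force: [-0.3, -0.5, -2.0]
opening: 0.0171
grasp_force: 81.5
```

Emit:
servo_tool:
  moves:
    - [0,0,-0.2,0]
    - [0,0,-0.4,0]
    - [0,0,-0.55,0]
    - [0,0,-0.6,0]
    - [0,0,-0.6,0]
    - [0,0,-0.6,0]

```text
time: 23.88
ee_pos: [0.3999, 0.0297, 0.0683]
tcp_rot: [180.0, -0.0, 95.3]
wrist_force: [-0.6, 0.4, -1.4]
opening: 0.0171
grasp_force: 81.5
```

Emit:
servo_tool:
  moves:
    - [0,0,-0.05,0]
    - [0,0,-0.1,0]
    - [0,0,-0.1,0]
    - [0,0,-0.1,0]

```text
time: 24.22
ee_pos: [0.3997, 0.0297, 0.067]
tcp_rot: [-180.0, 0.0, 95.3]
wrist_force: [-0.0, 0.0, -1.8]
opening: 0.0169
grasp_force: 81.5
```

Emit:
servo_tool:
  moves:
    - [0,0,-0.04,0]
    - [0,0,-0.07,0]
    - [0,0,-0.07,0]
    - [0,0,-0.07,0]

```text
time: 24.55
ee_pos: [0.3998, 0.0297, 0.0667]
tcp_rot: [180.0, 0.0, 95.3]
wrist_force: [-3.0, -0.4, 5.8]
opening: 0.0171
grasp_force: 82.4
```

Emit:
servo_tool:
  moves:
    - [0,0,0.05,0]
    - [0,0,0.05,0]
    - [0,0,0.05,0]
    - [0,0,0.05,0]
    - [0,0,0.05,0]
    - [0,0,0.05,0]
  claw: 0.4

```text
time: 25.05
ee_pos: [0.3997, 0.0297, 0.0667]
tcp_rot: [-180.0, 0.0, 95.3]
wrist_force: [0.0, 0.4, -0.0]
opening: 0.0511
grasp_force: 0.0
```

Emit:
servo_tool:
  moves:
    - [0,0,1,0]
    - [0,0,3,0]
    - [0,0,5,0]
    - [0,0,8,0]
    - [0,0,11,0]
    - [0,0,14,0]
    - [0,0,16,0]
    - [0,0,16,0]
    - [0,0,16,0]
    - [0,0,16,0]
    - [0,0,16,0]
    - [0,0,16,0]

```text
time: 26.05
ee_pos: [0.3993, 0.0297, 0.2258]
tcp_rot: [-179.9, -0.0, 95.3]
wrist_force: [0.3, -0.4, -0.5]
opening: 0.0513
grasp_force: 0.0
```

Run:
```python
from h import *
o=get_obs(); print(o['time'],o['ee_pos'],o['wrist_force'],o['opening'],o['grasp_force'])
w=wcam(); I=snap('wrist','w10').astype(int); b=snap('side','s10').astype(int)
m=(I[...,0]-I[...,2]>110)&(I[...,1]<130); n,l,s,c=cv2.connectedComponentsWithStats(m.astype(np.uint8)); i=1+np.argmax(s[1:,4]); print('orange',s[i],c[i]); print('pred handle top/base',wproj([.3993,.0302,.103],w),wproj([.3993,.0302,.059],w))
m=(b[...,0]-b[...,2]>110)&(b[...,1]<130)
n,l,s,c=cv2.connectedComponentsWithStats(m.astype(np.uint8)); print('side',[(list(s[i]),c[i]) for i in range(1,n) if s[i,4]>15],proj('side',[[.3993,.0302,.103],[.3993,.0302,.059]]))
m=np.zeros((400,640),np.uint8); m[120:200,240:360]=(b.max(2)<60)[120:200,240:360]
k,l,s,c=cv2.connectedComponentsWithStats(m); print([(list(s[i]),ray('side',c[i],.042).round(3),ray('side',c[i],.08).round(3)) for i in range(1,k) if s[i,4]>30])
```

```text
26.05 [0.39932347 0.0296621  0.2258123 ] [ 0.33733317 -0.39323103 -0.53460113] 0.051286380399585295 0.0
orange [308 180  22  30 523] [318.65774379 195.34608031]
pred handle top/base [317.33207462 194.50721291] [317.31689621 184.001734  ]
side [([np.int32(318), np.int32(104), np.int32(13), np.int32(6), np.int32(40)], array([324.05 , 106.775])), ([np.int32(280), np.int32(134), np.int32(12), np.int32(12), np.int32(26)], array([284.53846154, 140.34615385])), ([np.int32(290), np.int32(143), np.int32(9), np.int32(6), np.int32(24)], array([294.25 , 145.375])), ([np.int32(245), np.int32(147), np.int32(16), np.int32(10), np.int32(59)], array([251.18644068, 152.59322034])), ([np.int32(255), np.int32(156), np.int32(10), np.int32(4), np.int32(16)], array([259.8125, 157.3125])), ([np.int32(266), np.int32(183), np.int32(11), np.int32(17), np.int32(97)], array([272.11340206, 191.30927835])), ([np.int32(460), np.int32(216), np.int32(7), np.int32(5), np.int32(17)], array([463.41176471, 218.11764706])), ([np.int32(462), np.int32(246), np.int32(31), np.int32(24), np.int32(366)], array([476.25136612, 25
[... 756 characters left out ...]
180698, 388.0698152 ])), ([np.int32(180), np.int32(377), np.int32(7), np.int32(10), np.int32(22)], array([183.18181818, 382.63636364])), ([np.int32(129), np.int32(388), np.int32(7), np.int32(5), np.int32(20)], array([131.8, 389.8]))] [[271.00204295 184.59435514]
 [272.10607087 197.69037588]]
[([np.int32(240), np.int32(120), np.int32(7), np.int32(11), np.int32(45)], array([0.45 , 0.435, 0.042]), array([0.434, 0.374, 0.08 ])), ([np.int32(248), np.int32(120), np.int32(14), np.int32(12), np.int32(99)], array([0.485, 0.419, 0.042]), array([0.467, 0.359, 0.08 ])), ([np.int32(274), np.int32(120), np.int32(15), np.int32(17), np.int32(91)], array([0.559, 0.384, 0.042]), array([0.538, 0.326, 0.08 ]))]
```

Run:
```python
from h import *
for f in('s9','s10'):
    b=cv2.imread(f'pics/{f}.png').astype(int); m=np.zeros((400,640),np.uint8); m[130:210,255:365]=(b.max(2)<85)[130:210,255:365]
    k,l,s,c=cv2.connectedComponentsWithStats(m); print(f,[(s[i].tolist(),ray('side',c[i],.039).round(3),ray('side',c[i],.077).round(3)) for i in range(1,k) if s[i,4]>30])
```

```text
s9 [([318, 130, 11, 5, 38], array([0.673, 0.288, 0.039]), array([0.647, 0.234, 0.077])), ([263, 140, 13, 14, 130], array([0.484, 0.282, 0.039]), array([0.466, 0.229, 0.077])), ([336, 188, 16, 15, 172], array([ 0.584, -0.02 ,  0.039]), array([ 0.561, -0.059,  0.077]))]
s10 [([275, 130, 5, 11, 44], array([0.532, 0.335, 0.039]), array([0.512, 0.279, 0.077])), ([318, 130, 11, 5, 39], array([0.674, 0.288, 0.039]), array([0.647, 0.234, 0.077])), ([263, 140, 13, 14, 130], array([0.484, 0.282, 0.039]), array([0.466, 0.229, 0.077])), ([336, 188, 16, 15, 172], array([ 0.584, -0.02 ,  0.039]), array([ 0.561, -0.059,  0.077]))]
```

Both knobs are unmoved and upright, and the puller stands on the table.

```bash
python3 -c "
from workcell import *
print(job_done())"
```

```text
the job is handed in; nothing more can be done
None
```

Job handed in: knob_a (+y side) was the pushed-on one. It came off at about 8 N and stands upright on the board. knob_b held at about 21 N and was left seated, and the puller is back on the table.

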